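Weigh two pots and pick the heavier

ROBOT

A 7-joint arm with a two-finger parallel gripper is mounted at the origin on a cart in front of the work surface, level with it; the furniture and walls round the work are solid. World frame = base frame: x ahead of the robot, y to its left, z up, the work surface at z = 0. Lengths are in mm, angles in rad, forces in N, time in s.
With the tool pointing down it reaches from about 350 to 900 mm from the base axis. Payload 8.1 kg.
Tool frame: the origin (TCP) lies at the very end of the fingers, on their centre line; the grasp point (between the pads) lies 19 mm behind it (bot.pinch_z is the distance from the TCP to the grasp point, in mm); y points along the fingers, z is the direction in which the jaws open and shut, and the axes are right-handed (so a half turn about y gives the same grasp; the last joint's range is limited). The gripper opens to 85 mm and grips with 20 to 120 N. Pads are 22 mm wide; open, the fingers measure 114 mm over their backs; the gripper's body (76 mm by 85 mm) begins 54 mm behind the grasp point. The pads swing forward as they close: fully open they stand 13 mm farther back than shut.
Start: joints at [-1.291, 0.434, 0.025, 1.573, -0.012, 1.134, -0.075], TCP at [233.477, 579.767, 231.323] pointing down, gripper open.
Joint ranges: [-2.62, 2.62], [-0.44, 2.09], [-1.27, 1.32], [0.08, 2.57], [-1.32, 4.46], [0.12, 2], [-2.74, 2.74]. Speed limits (rad/s): [2.22, 2.22, 3.01, 3.01, 3.14, 3.14, 3.14].

INTERFACE

Orientations are given as a 3x3 rotation matrix whose columns are the frame's x, y, z axes.
In Python, from cell import bot, imaging gives the robot as it stands. The module is installed in compiled form; this text tells all that it offers.
- The arm moves only by the tool jog_arm, never from a script. Its arguments are lists of equal length, an entry for each row: "slide": the shift along the world's x, y, z in cm, a list of three; "delta_rot": the turn, a rotation vector about the world's x, y, z in degrees, a list of three; "fingers": the closure, from 0 (fully open) to 1 (shut). A call has 1 to 10 rows; each row shifts and turns the commanded pose from where the row before left it; what a row does not reach is not made up. A row lasts 1/12 s, in which the tool goes at most 41.7 mm and 7.16 degrees, less where a joint would pass 70% of its speed; a pose out of reach is approached as far as the arm can. A call is refused whole if a number of a shift passes 4.17 or a number of a turn 7.16, either way. A call with a gripper value outside its range is refused whole. The fingers move at their own pace and stop on an object; "squeeze" is the grip in N (left out, the last holds). Time passes only in rows, so rows that do not move let the fingers close. It gives the time, the measured TCP pose, the force and the opening at its end, in the units of the state.
- bot.state(): the state, without advancing time (a new reading comes with each control period).
- imaging.grab_frame(name): name is "side" or "top" or "wrist"; returns a dict with "image" (420x560x3 uint8, red, green, blue), "range_z" (420x560 float32, mm along the optical axis (not along the pixel's ray), 0 where there is no reading), "fov_y" (degrees; the focal length in pixels is half the picture's height over the tangent of half this angle, whatever the lens; pixels are square), "cx", "cy" (the principal point, pixels), "R" (3x3) and "t" (3): a world point X has camera coordinates R X + t; the wrist camera has in their place "mount" (4x4, takes a point from camera to tool coordinates, whose origin is the TCP and whose axes are the tool frame's). Camera axes: x right, y down, z forward; pixel columns grow to the right and rows downward; lengths in mm; the calibration is good to about 2 mm. The wrist camera is an equidistant fisheye: a pixel r from the principal point sees the ray r / f radians off the axis. A picture is of the moment at which its call begins: read the wrist's pose just before it.
- bot.close_job(): hands the job in, once; it reports no verdict.
The state is a dict: "time": time; "qpos": joint angles; "joint_vel": joint speeds; "effort": joint torques, N m; "tcp_pos": TCP position; "ee_rot": TCP orientation; "ft_force": force on the tool from outside, world axes, zero at the start; "ft_torque": the same for the moment, N m; "width": finger opening in mm.
Only numpy, scipy, OpenCV 4.12 (cv2) and the standard library are available. Lean on these libraries where they do the work, as an engineer would, in place of code of your own. Each camera call takes 0.05 s, during which the arm holds its last target.

TASK

The two lidded metal pots on the leaning rack look alike, but one is heavier. Stand one on each pan of the balance, let go and wait until the beam has come to rest; then stand the heavier pot upright in the middle of the bare, flat round wooden disc and leave the lighter one standing on its pan. Do not tip a pot over.

Things in the scene. Friction and masses are not known exactly. Their poses are not given: they have to be found in the camera images.
- pot_1_mid (a point): round lidded aluminium pot, 40 mm diameter, 44 mm tall, ribbed lid (fixed shut); both pots look the same, 0.1 to 0.35 kg, one at least 80 g heavier (a slug shut inside, 2 to 3 mm of play). Point at its centre, 22 mm above the bottom; z from bottom to lid. Starts on the leaning rack, its axis leaning 30 degrees from vertical to the front (low) side, lid up and toward the robot
- pot_2_mid (a point): the other round lidded aluminium pot, 40 mm diameter, 44 mm tall, ribbed lid (fixed shut); both pots look the same, 0.1 to 0.35 kg, one at least 80 g heavier (a slug shut inside, 2 to 3 mm of play). Point at its centre, 22 mm above the bottom; z from bottom to lid. Starts on the leaning rack, its axis leaning 30 degrees from vertical to the front (low) side, lid up and toward the robot
- rack: wooden rack fixed to the worktop, 78 x 156 mm, its board tilted 30 degrees, low edge at the front (-x) with a lip 10 mm high; the two pots stand side by side along y, 85 mm between their axes, with nothing else beside them. Origin at the centre of its underside on the worktop; x to its high back, y along the row
- balance: equal-arm balance fixed to the worktop: dark wooden base 85 x 150 mm, posts up to 74 mm, brass beam along y with a pan at each end, pan centres 180 mm apart; nothing rises above the pans between them. Origin at the centre of its underside on the worktop; y points along the beam to the left pan
- beam (a joint): angle of the balance beam: 0 is level (a light spring holds it there with empty pans), positive when the left pan (+y side) is up and the right pan is down, stops at +0.15 and -0.15 rad; damped, takes up to about a second to tip. With both pots on, it goes down to the stop on the heavier pot's side
- pan_left_floor (a point): centre of the floor of the balance's left pan (its +y side), a round steel saucer, flat floor of 34 mm radius, rim 3 mm above the floor. 94 mm above the worktop when the beam is level, up to 14 mm higher or lower when it tips. The pan always stays level, and sinks slowly under a load
- pan_right_floor (a point): centre of the floor of the balance's right pan (its -y side), a round steel saucer, flat floor of 34 mm radius, rim 3 mm above the floor. 94 mm above the worktop when the beam is level, up to 14 mm higher or lower when it tips. The pan always stays level, and sinks slowly under a load
- turned_disc: round flat maple disc, 94 mm diameter, 18 mm thick, fixed on the worktop. Origin at the centre of its underside; z up
Mind the look-alikes: they are no part of the job. What is shaped like the part that bears pot_2_mid but green is not meant.

How it is judged (in metres and radians):
On the way:
1. one pot stands upright on each pan, released, and the beam has tipped and come to rest ((((horizontal distance between pot_1_mid and pan_left_floor below 0.025 m and z of pot_1_mid in the frame of pan_left_floor between 0.015 and 0.029 m and (angle between pot_1_mid's own z axis and vertical below 0.15 rad and linear speed of pot_1 below 0.02 m/s)) and (horizontal distance between pot_2_mid and pan_right_floor below 0.025 m and z of pot_2_mid in the frame of pan_right_floor between 0.015 and 0.029 m and (angle between pot_2_mid's own z axis and vertical below 0.15 rad and linear speed of pot_2 below 0.02 m/s))) or ((horizontal distance between pot_2_mid and pan_left_floor below 0.025 m and z of pot_2_mid in the frame of pan_left_floor between 0.015 and 0.029 m and (angle between pot_2_mid's own z axis and vertical below 0.15 rad and linear speed of pot_2 below 0.02 m/s)) and (horizontal distance between pot_1_mid and pan_right_floor below 0.025 m and z of pot_1_mid in the frame of pan_right_floor between 0.015 and 0.029 m and (angle between pot_1_mid's own z axis and vertical below 0.15 rad and linear speed of pot_1 below 0.02 m/s)))) and (value of joint beam above 0.09 rad or value of joint beam below -0.09 rad) and velocity of joint beam between -0.03 and 0.03 rad/s and contact force between the fingers and pot_1 below 0.05 N and contact force between the fingers and pot_2 below 0.05 N), for 0.2 s.
At the end, for the whole second after the job is handed in: the heavier pot stands upright and at rest on the wooden disc, its axis within 25 mm of the disc's centre; the lighter pot stands upright and at rest on a pan of the balance, within 25 mm of the pan's centre (((horizontal distance between pot_1_mid and turned_disc below 0.025 m and height (world z) of pot_1_mid between 0.036 and 0.044 m and contact force between pot_1 and turned_disc above 1.7 N and (angle between pot_1_mid's own z axis and vertical below 0.15 rad and linear speed of pot_1 below 0.02 m/s) and ((horizontal distance between pot_2_mid and pan_left_floor below 0.025 m and z of pot_2_mid in the frame of pan_left_floor between 0.015 and 0.029 m and (angle between pot_2_mid's own z axis and vertical below 0.15 rad and linear speed of pot_2 below 0.02 m/s)) or (horizontal distance between pot_2_mid and pan_right_floor below 0.025 m and z of pot_2_mid in the frame of pan_right_floor between 0.015 and 0.029 m and (angle between pot_2_mid's own z axis and vertical below 0.15 rad and linear speed of pot_2 below 0.02 m/s)))) or (horizontal distance between pot_2_mid and turned_disc below 0.025 m and height (world z) of pot_2_mid between 0.036 and 0.044 m and contact force between pot_2 and turned_disc above 1.7 N and (angle between pot_2_mid's own z axis and vertical below 0.15 rad and linear speed of pot_2 below 0.02 m/s) and ((horizontal distance between pot_1_mid and pan_left_floor below 0.025 m and z of pot_1_mid in the frame of pan_left_floor between 0.015 and 0.029 m and (angle between pot_1_mid's own z axis and vertical below 0.15 rad and linear speed of pot_1 below 0.02 m/s)) or (horizontal distance between pot_1_mid and pan_right_floor below 0.025 m and z of pot_1_mid in the frame of pan_right_floor between 0.015 and 0.029 m and (angle between pot_1_mid's own z axis and vertical below 0.15 rad and linear speed of pot_1 below 0.02 m/s)))))); the robot touches nothing.
It fails at once if a pot is tipped over (leans more than 60 degrees) (angle between any of pot_1_mid, pot_2_mid's own z axis and vertical above 1.05 rad).
It also fails if it takes over 72 s, if anything falls off the work surface, if the arm or the gripper's body presses on something with over 40 N, if the wrist force passes 120 N, or if a joint passes its speed limit or range.

## Working session

There is one attempt and no reset: what is moved stays moved. The work goes in short steps, Python scripts to look and compute and a tool call to move; the robot and the scene stay as the last step left them, time stands still between calls to the robot, and variables do not carry over. Pictures are saved under pics/ and viewed, and the job is handed in when it is done.

Besides the shell and the picture viewer there is one more tool, called as name(argument=value, ...) on one line, values as JSON. jog_arm: Moves the arm, as the interface text tells. Its arguments: {"type":"object","properties":{"slide":{"type":"array","items":{"type":"array","items":{"type":"number"}}},"delta_rot":{"type":"array","items":{"type":"array","items":{"type":"number"}}},"fingers":{"type":"array","items":{"type":"number"}},"squeeze":{"type":"number"}},"required":["slide","delta_rot","fingers"]}

```bash
mkdir -p pics; python3 - <<'E'
from cell import bot, imaging
import cv2,numpy as np
s=bot.state(); print({k:np.round(v,3).tolist() for k,v in s.items()})
for n in ["side","top","wrist"]:
    f=imaging.grab_frame(n); cv2.imwrite(f"pics/{n}0.png",f["image"][:,:,::-1]); np.savez(f"pics/{n}0.npz",**f)
    print(n,{k:np.round(v,3).tolist() for k,v in f.items() if k not in("image","range_z")})
E
```

```text
{'time': 0.0, 'qpos': [-1.291, 0.435, 0.025, 1.574, -0.012, 1.134, -0.075], 'joint_vel': [0.0, -0.002, 0.001, -0.0, -0.002, 0.001, 0.002], 'effort': [-0.001, -67.046, 1.025, -31.622, 0.015, 0.012, -0.0], 'tcp_pos': [233.308, 579.253, 230.494], 'ee_rot': [[0.928, -0.0, 0.374], [-0.374, -0.002, 0.928], [0.0, -1.0, -0.002]], 'ft_force': [-0.113, 0.026, -0.226], 'ft_torque': [-0.002, -0.085, -0.023], 'width': 85.398}
side {'fov_y': 46.986, 'cx': 286.101, 'cy': 209.25, 'R': [[1.0, -0.02, 0.023], [0.009, -0.528, -0.849], [0.029, 0.849, -0.528]], 't': [-449.51, -41.521, 1229.11]}
top {'fov_y': 43.734, 'cx': 273.407, 'cy': 205.478, 'R': [[-0.003, -1.0, -0.011], [-0.987, 0.005, -0.161], [0.161, 0.01, -0.987]], 't': [-205.856, 437.622, 1088.587]}
wrist {'fov_y': 65.706, 'cx': 276.606, 'cy': 203.569, 'mount': [[0.0, 0.963, 0.27, -67.959], [-0.0, -0.27, 0.963, -142.334], [1.0, -0.0, 0.0, -0.168], [0.0, 0.0, 0.0, 1.0]]}
```

View pics/side0.png

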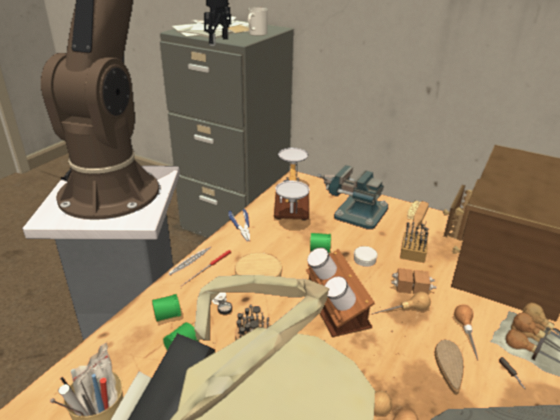

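View pics/top0.png

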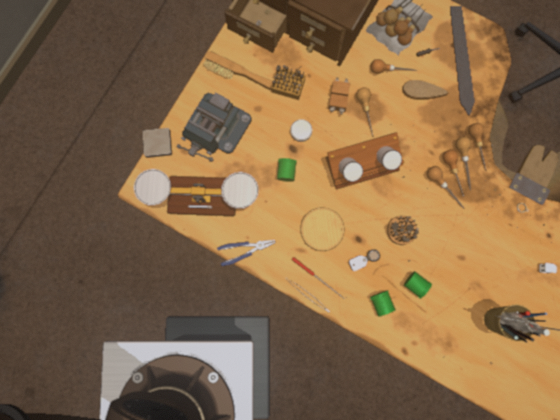

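View pics/wrist0.png

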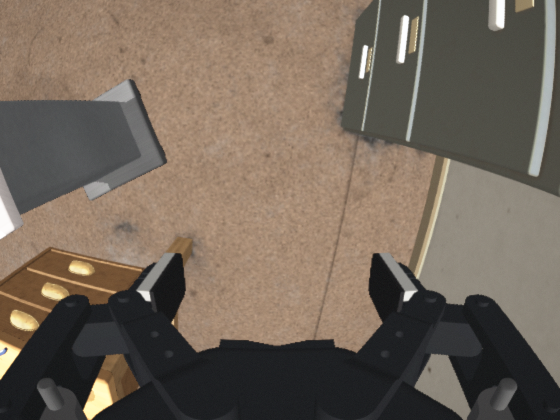

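```bash
cat > h.py <<'E'
import numpy as np,cv2
def load(n): return dict(np.load(f"pics/{n}.npz"))
def foc(f): return f["image"].shape[0]/2/np.tan(np.radians(float(f["fov_y"]))/2)
def pts(f):
    F=foc(f);h,w=f["range_z"].shape;u,v=np.meshgrid(np.arange(w),np.arange(h));z=f["range_z"]
    P=np.stack([(u-f["cx"])/F*z,(v-f["cy"])/F*z,z],-1)
    return (P-f["t"])@f["R"]
def proj(f,X):
    c=f["R"]@np.asarray(X,float)+f["t"];F=foc(f);return c[:2]/c[2]*F+[f["cx"],f["cy"]]
def plane(f,uv,h):
    F=foc(f);d=f["R"].T@np.array([(uv[0]-f["cx"])/F,(uv[1]-f["cy"])/F,1]);o=-f["R"].T@f["t"];return o+d*(h-o[2])/d[2]
E
python3 - <<'E'
from h import *
f=load("top0");P=pts(f)
for n,(u,v) in dict(panL=(153,187),panR=(239,190),disc=(322,229),pot1=(352,171),pot2=(391,159),table=(290,220),block=(157,143),vise=(210,125),bolts=(290,80),box=(340,30),cap=(301,130)).items(): print(n,np.round(P[v-1:v+2,u-1:u+2].reshape(-1,3).mean(0),1))
im=f["image"]
cv2.imwrite("pics/z1.png",cv2.resize(im[130:260,120:430],None,fx=2.5,fy=2.5,interpolation=cv2.INTER_CUBIC)[:,:,::-1])
g=load("side0")
cv2.imwrite("pics/z2.png",cv2.resize(g["image"][140:345,230:430],None,fx=2.9,fy=2.9,interpolation=cv2.INTER_CUBIC)[:,:,::-1])
E
```

```text
panL [466.7  38.2  93.4]
panR [ 459.6 -138.2   92.8]
disc [ 387.5 -312.5   16.4]
pot1 [ 499.2 -370.7   87.3]
pot2 [ 524.2 -451.9   87.4]
table [ 409.9 -243.9   -0.9]
block [582.1  51.4  16.8]
vise [604.7 -73.9  72.8]
bolts [ 721.9 -245.9   30.7]
box [ 763.  -341.8  178.8]
cap [ 609.2 -269.7   18.9]
```

View pics/z1.png

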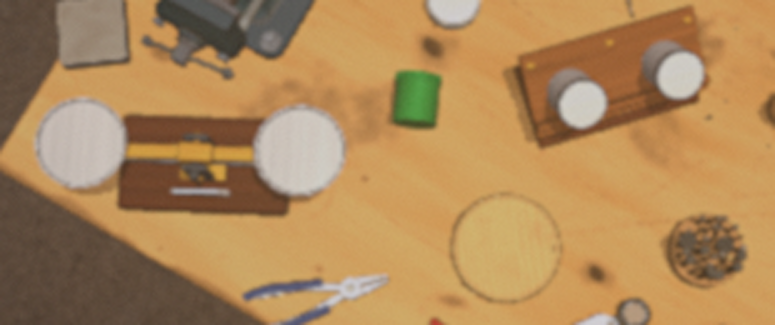

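View pics/z2.png

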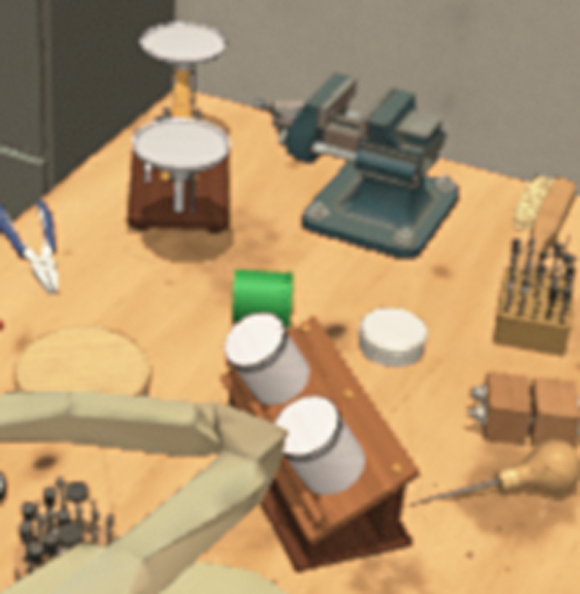

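```bash
python3 - <<'E'
from h import *
f=load("top0");P=pts(f);im=f["image"]
hsv=cv2.cvtColor(im,cv2.COLOR_RGB2HSV)
m=((hsv[...,1]<40)&(hsv[...,2]>150)).astype(np.uint8)
n,l,st,c=cv2.connectedComponentsWithStats(m)
for i in range(1,n):
    if st[i,4]>150:
        q=P[l==i]; print(st[i],c[i].round(1),np.median(q,0).round(1), 'z',np.percentile(q[:,2],[5,50,95]).round(1),
          'circ',[np.round(x,1) for x in cv2.minEnclosingCircle(np.argwhere(l==i)[:,::-1].astype(np.float32))])
# disc: pixels with height 12-22 near
z=P[...,2];d=(np.hypot(P[...,0]-387,P[...,1]+312)<75)&(z>10)&(z<25)
q=P[d];print('disc',d.sum(),q.mean(0),(q.max(0)+q.min(0))/2, np.ptp(q,axis=0))
for a,b in (((460,38)),((460,-138))):
    d=(np.hypot(P[...,0]-a,P[...,1]-b)<60)&(z>88)&(z<100);q=P[d];print('pan',q.mean(0),(q.max(0)+q.min(0))/2,np.ptp(q,axis=0))
# rack board plane fit
for g in ("top0","side0"):
    G=load(g);Q=pts(G);hs=cv2.cvtColor(G["image"],cv2.COLOR_RGB2HSV)
    d=(np.hypot(Q[...,0]-520,Q[...,1]+415)<110)&(Q[...,2]>25)&(hs[...,1]>90)
    q=Q[d]
    for _ in range(4):
        cc=q.mean(0);u,s,vt=np.linalg.svd(q-cc,full_matrices=False);n_=vt[2]*np.sign(vt[2][2]);r=(q-cc)@n_;q=q[abs(r)<3]
    print(g,'board n',n_.round(3),cc.round(1),len(q),'yaw',np.degrees(np.arctan2(-n_[1],-n_[0])),np.degrees(np.arccos(n_[2])))
    # lids plane offset
    for X in ((499,-371),(524,-452)):
        d=(np.hypot(Q[...,0]-X[0],Q[...,1]-X[1])<40)&(hs[...,1]<40)&(hs[...,2]>120)
        w=Q[d]; o=(w-cc)@n_; t=w[abs(o-44)<4]; print('pot px',len(w),'h pct',np.percentile(o,[5,50,95]).round(1),'lid mean',t.mean(0).round(1),len(t))
E
```

```text
[291 120  20  20 312] [300.9 129.6] [ 609.7 -269.6   19.2] z [15.4 19.2 22.5] circ [array([300.8, 129.6]), np.float64(9.9)]
[383 151  18  18 265] [391.7 159.6] [ 522.9 -453.3   86.3] z [78.5 86.3 94.9] circ [array([391.5, 159.5]), np.float64(9.6)]
[344 163  18  18 265] [352.5 171.3] [ 498.9 -371.6   86.2] z [78.1 86.2 95.1] circ [array([352.6, 171.4]), np.float64(9.5)]
[134 170  36  35 959] [151.9 186.8] [466.9  40.1  93. ] z [89.8 93.  96.4] circ [array([151.9, 186.5]), np.float64(18.0)]
[222 172  35  36 973] [239.2 189.9] [ 459.5 -138.4   93.4] z [90.  93.4 96.9] circ [array([239. , 189.6]), np.float64(17.9)]
[349 256  18  15 181] [357.7 262.4] [ 316.3 -388.3   12.2] z [ 8.1 12.2 15.7] circ [array([357.9, 262.3]), np.float64(8.9)]
[ 100  342  153   78 5217] [181.4 366.9] [110.1 -35.6  -1.4] z [-5.  -1.4  2.1] circ [array([176. , 380.5]), np.float64(84.7)]
disc 1484 [ 387.95138839 -312.27625085   16.01259801] [ 389.31250805 -312.00734845   16.30744889] [94.36805323 93.67238857 12.60678113]
pan [467.80641486  40.64748248  93.30741119] [467.39897076  40.04306845  93.86218078] [73.92993533 75.39758344 11.68517197]
pan [ 460.21951203 -139.33824955   93.51097613] [ 460.31201029 -140.29832608   93.7589483 ] [73.43777275 73.79972031 11.41417432]
top0 board n [-0.456 -0.135  0.88 ] [ 544.  -399.7   56.2] 1183 yaw 16.46794091075223 28.393921468253563
pot px 280 h pct [40.3 43.4 46.9] lid mean [ 499.1 -371.5   86.7] 268
pot px 277 h pct [40.4 43.4 46.5] lid mean [ 523.4 -452.9   86.8] 265
side0 board n [-0.463 -0.146  0.874] [ 548.  -421.6   54.5] 1047 yaw 17.509697728339788 29.042861838914334
pot px 525 h pct [ 7.5 41.3 45. ] lid mean [ 498.2 -373.2   85.9] 274
pot px 589 h pct [ 8.5 42.4 45.7] lid mean [ 523.4 -454.8   86.6] 311
```

jog_arm(slide=[[2,-3.6,0],[2,-3.6,0],[2,-3.6,0],[2,-3.6,0],[2,-3.6,0],[2,-3.6,0],[2,-3.6,0],[2,-3.6,0],[2,-3.6,0],[2,-3.6,0]], delta_rot=[[0,0,-7],[0,0,-7],[0,0,-7],[0,0,-7],[0,0,-7],[0,0,-7],[0,0,-7],[0,0,-7],[0,0,-7],[0,0,-7]], fingers=[0,0,0,0,0,0,0,0,0,0], squeeze=40)

```text
time: 0.98
tcp_pos: [433.9, 217.8, 231.4]
ee_rot: [[-0.04, 0.0, 0.999], [-0.999, 0.0, -0.04], [-0.0, -1.0, 0.0]]
ft_force: [0.3, 0.7, -1.0]
width: 85.4
```

jog_arm(slide=[[0,-4,0],[0,-4,0],[0,-4,0],[0,-4,0],[0,-4,0],[0,-4,0],[0,-4,0],[0,-4,0],[0,-4,0],[0,-4,0]], delta_rot=[[0,0,-7.1],[0,0,-7.1],[0,0,-7.1],[0,0,-7.1],[0,0,-7.1],[0,0,-7.1],[0,0,-7.1],[0,0,-7.1],[0,0,-7.1],[0,0,-7.1]], fingers=[0,0,0,0,0,0,0,0,0,0])

```text
time: 1.82
tcp_pos: [433.0, -182.0, 231.5]
ee_rot: [[-0.958, 0.001, 0.288], [-0.288, 0.0, -0.958], [-0.001, -1.0, -0.0]]
ft_force: [1.5, 0.1, 0.1]
width: 85.6
```

jog_arm(slide=[[0.5,-3.3,-1],[0.5,-3.3,-1],[0.5,-3.3,-1],[0.5,-3.3,-1],[0.5,-3.3,-1],[0.6,-3.3,-1],[0,0,0],[0,0,0]], delta_rot=[[0,0,0],[1.73,-5.74,0],[1.73,-5.74,0],[1.73,-5.74,0],[1.73,-5.74,0],[1.73,-5.74,0],[0,0,0],[0,0,0]], fingers=[0,0,0,0,0,0,0,0])

```text
time: 2.48
tcp_pos: [457.8, -350.8, 177.6]
ee_rot: [[-0.87, 0.399, 0.291], [-0.26, 0.13, -0.957], [-0.419, -0.908, -0.009]]
ft_force: [0.8, 1.0, -0.7]
width: 85.4
```

```bash
cat > look.py <<'E'
import sys
from cell import bot, imaging
import cv2,numpy as np
s=bot.state(); print({k:np.round(v,3).tolist() for k,v in s.items() if k in('time','qpos','tcp_pos','ee_rot','width','ft_force')})
for n in sys.argv[2:]:
    f=imaging.grab_frame(n); cv2.imwrite(f"pics/{n}{sys.argv[1]}.png",f["image"][:,:,::-1]); np.savez(f"pics/{n}{sys.argv[1]}.npz",tcp=s["tcp_pos"],rot=s["ee_rot"],**f)
E
python3 look.py 1 wrist
```

```text
{'time': 2.483, 'qpos': [0.318, 0.382, 0.638, 2.005, -0.874, 0.872, 0.225], 'tcp_pos': [457.769, -350.795, 177.634], 'ee_rot': [[-0.87, 0.399, 0.291], [-0.26, 0.13, -0.957], [-0.419, -0.908, -0.009]], 'ft_force': [0.761, 0.953, -0.724], 'width': 85.45}
```

View pics/wrist1.png

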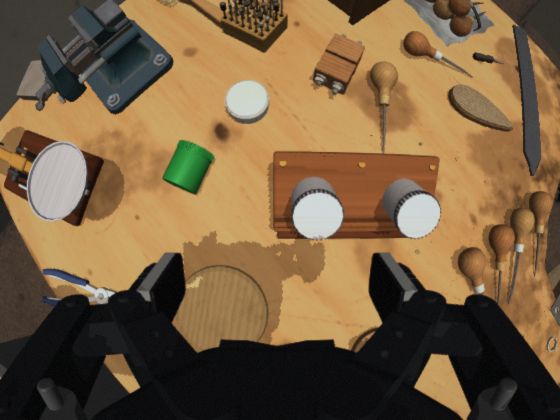

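```bash
cat >> h.py <<'E'
def wpts(f):
    F=foc(f);h,w=f["range_z"].shape;u,v=np.meshgrid(np.arange(w),np.arange(h));z=f["range_z"]
    dx,dy=u-f["cx"],v-f["cy"];r=np.hypot(dx,dy);th=r/F;s=np.tan(th)/np.maximum(r,1e-9)
    C=np.stack([dx*s*z,dy*s*z,z],-1);M=f["mount"]
    T=C@M[:3,:3].T+M[:3,3]
    return T@f["rot"].T+f["tcp"]
def whites(f,P,smin=150):
    hsv=cv2.cvtColor(f["image"],cv2.COLOR_RGB2HSV);m=((hsv[...,1]<40)&(hsv[...,2]>170)).astype(np.uint8)
    n,l,st,c=cv2.connectedComponentsWithStats(m)
    for i in range(1,n):
        if st[i,4]>smin and P[l==i][:,2].mean()>5:
            q=P[l==i];print(st[i].tolist(),c[i].round(1),'mean',q.mean(0).round(1),'std',q.std(0).round(1))
E
python3 - <<'E'
from h import *
f=load("wrist1");P=wpts(f);whites(f,P)
z=P[...,2];d=(np.hypot(P[...,0]-387,P[...,1]+312)<60)&(z>12)&(z<25);print(P[d].mean(0))
E
```

```text
[226, 81, 43, 37, 1257] [246.6  98.9] mean [ 608.3 -270.1   21.2] std [16.  13.2 23.5]
[29, 141, 57, 80, 3214] [ 57.9 181.3] mean [ 459.1 -142.    95.3] std [17.8 23.7 18.5]
[293, 193, 50, 45, 1759] [317.5 215.3] mean [ 498.4 -370.9   87.1] std [8.5 9.6 9.7]
[398, 194, 42, 44, 1414] [418.4 215.6] mean [ 521.8 -451.8   87.9] std [ 9.7 12.3 19.6]
[78, 285, 36, 14, 170] [ 97.5 291.1] mean [ 357.2 -170.3    8.3] std [ 3.3 11.9  1.2]
[ 393.15443836 -311.7097078    16.40354889]
```

```bash
cat > go.py <<'E'
import sys
from cell import bot
import numpy as np
from scipy.spatial.transform import Rotation as Ro
a=[float(x) for x in sys.argv[1:]]  # x y z tilt zheading
yaw=np.radians(a[4]); z=np.array([np.cos(yaw),np.sin(yaw),0]); fw=np.array([-z[1],z[0],0])
t=np.radians(a[3]); y=np.sin(t)*fw+np.array([0,0,-np.cos(t)]); R=np.stack([np.cross(y,z),y,z],1)
s=bot.state(); Rc=np.asarray(s["ee_rot"])
print('slide cm',((np.array(a[:3])-s["tcp_pos"])/10).round(2),'rot deg',np.degrees(Ro.from_matrix(R@Rc.T).as_rotvec()).round(2),'q',np.round(s["qpos"],2))
E
python3 go.py 467 -381 144.6 30 -73.2
```

```text
slide cm [ 0.76 -3.27 -3.34] rot deg [ 1.01 -5.15 -0.39] q [ 0.31  0.38  0.64  2.   -0.87  0.87  0.22]
```

jog_arm(slide=[[0.2,-0.8,-0.8],[0.2,-0.8,-0.8],[0.2,-0.8,-0.8],[0.2,-0.9,-0.9],[0,0,0],[0,0,0]], delta_rot=[[0.2,-1.3,-0.1],[0.3,-1.3,-0.1],[0.2,-1.3,-0.1],[0.3,-1.3,-0.1],[0,0,0],[0,0,0]], fingers=[0,0,0,0,0,0])

```text
time: 3.03
tcp_pos: [469.6, -378.2, 145.5]
ee_rot: [[-0.827, 0.479, 0.295], [-0.255, 0.147, -0.956], [-0.501, -0.866, 0.001]]
ft_force: [-0.4, 0.2, 0.4]
width: 85.6
```

```bash
python3 go.py 515 -366.5 58 30 -73.2
```

```text
slide cm [ 4.54  1.17 -8.75] rot deg [ 0.02  0.05 -0.33] q [ 0.46  0.47  0.55  2.01 -1.07  0.87  0.46]
```

jog_arm(slide=[[0.6,0,-1.3],[0.8,0.2,-1.5],[0.8,0.2,-1.5],[0.8,0.2,-1.5],[0.8,0.3,-1.5],[0.7,0.3,-1.4],[0,0,0],[0,0,0]], delta_rot=[[0,0,-0.3],[0,0,0],[0,0,0],[0,0,0],[0,0,0],[0,0,0],[0,0,0],[0,0,0]], fingers=[0.15,0.15,0.15,0.15,0.15,0.15,0.15,0.15])

```text
time: 3.7
tcp_pos: [514.9, -366.0, 59.2]
ee_rot: [[-0.828, 0.48, 0.29], [-0.252, 0.145, -0.957], [-0.502, -0.865, 0.001]]
ft_force: [0.3, -0.0, 0.7]
width: 72.9
```

```bash
python3 go.py 515 -366.5 58 30 -73.2; python3 look.py 2 wrist
```

```text
slide cm [ 0.01 -0.05 -0.12] rot deg [ 0.03  0.12 -0.09] q [ 0.49  0.62  0.42  2.02 -1.27  0.74  0.61]
{'time': 3.7, 'qpos': [0.493, 0.618, 0.42, 2.018, -1.269, 0.743, 0.605], 'tcp_pos': [514.906, -366.04, 59.178], 'ee_rot': [[-0.828, 0.48, 0.29], [-0.252, 0.145, -0.957], [-0.502, -0.865, 0.001]], 'ft_force': [0.293, -0.01, 0.725], 'width': 72.909}
```

View pics/wrist2.png

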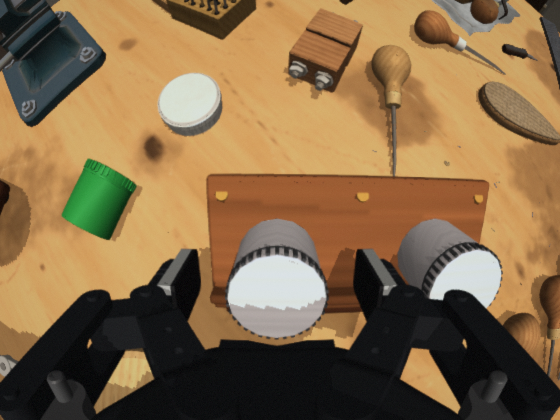

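jog_arm(slide=[[0,0,0],[0,0,0],[0,0,0],[0,0,0],[0,0,0],[0,0,0]], delta_rot=[[0,0,0],[0,0,0],[0,0,0],[0,0,0],[0,0,0],[0,0,0]], fingers=[1,1,1,1,1,1], squeeze=40)

```text
time: 4.25
tcp_pos: [514.0, -368.2, 59.9]
ee_rot: [[-0.828, 0.482, 0.287], [-0.25, 0.142, -0.958], [-0.503, -0.864, 0.003]]
ft_force: [-2.9, 1.2, 6.8]
width: 39.3
```

jog_arm(slide=[[-0.5,-0.1,0.9],[-0.9,-0.3,1.5],[-1,-0.3,1.8],[-1,-0.3,1.8],[-0.5,0.5,2],[0,1.5,2],[0,2,2],[0,3,1],[0,3,0],[0,3,0]], delta_rot=[[0,0,0],[0,0,0],[0,0,0],[0,0,0],[-1,3.5,0],[-1.5,5,0],[-1.5,5,0],[-1.5,5,0],[-1.5,5,0],[-1.5,5,0]], fingers=[1,1,1,1,1,1,1,1,1,1])

```text
time: 5.08
tcp_pos: [474.6, -253.5, 186.2]
ee_rot: [[-0.958, 0.028, 0.286], [-0.286, 0.007, -0.958], [-0.029, -1.0, 0.001]]
ft_force: [0.4, 1.0, -3.8]
width: 39.3
```

```bash
python3 go.py 467 40 170 0 -73.2; python3 look.py 3 wrist
```

```text
slide cm [-0.76 29.35 -1.62] rot deg [-0.4   1.62  0.19] q [-0.21  0.41  0.83  1.91 -0.39  0.97 -0.48]
{'time': 5.083, 'qpos': [-0.208, 0.405, 0.833, 1.91, -0.389, 0.967, -0.476], 'tcp_pos': [474.599, -253.45, 186.188], 'ee_rot': [[-0.958, 0.028, 0.286], [-0.286, 0.007, -0.958], [-0.029, -1.0, 0.001]], 'ft_force': [0.357, 0.986, -3.767], 'width': 39.346}
```

View pics/wrist3.png

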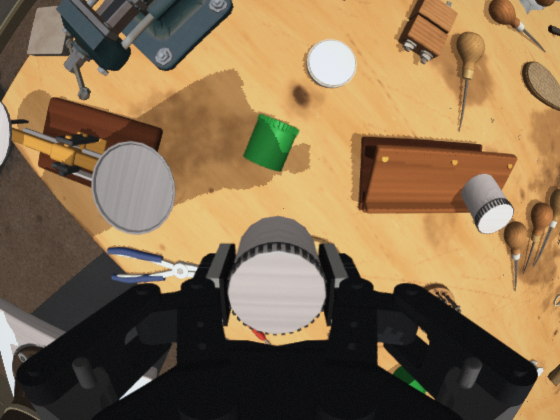

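jog_arm(slide=[[0,3,-0.3],[-0.1,3.5,-0.3],[-0.1,3.5,-0.3],[-0.1,3.5,-0.3],[-0.1,3.5,-0.3],[-0.1,3.5,-0.2],[-0.1,3.5,0],[-0.1,3,0],[-0.1,2.3,0],[0,0,0]], delta_rot=[[-0.1,0.5,0.1],[-0.1,0.5,0.1],[-0.1,0.5,0],[-0.1,0.1,0],[0,0,0],[0,0,0],[0,0,0],[0,0,0],[0,0,0],[0,0,0]], fingers=[1,1,1,1,1,1,1,1,1,1])

```text
time: 5.97
tcp_pos: [466.5, 44.6, 166.8]
ee_rot: [[-0.955, 0.0, 0.298], [-0.298, 0.006, -0.955], [-0.002, -1.0, -0.006]]
ft_force: [0.1, 0.6, -3.0]
width: 39.0
```

```bash
python3 look.py 4 wrist top; python3 go.py 467 40 140 0 -73.2; cat > held.py <<'E'
import sys
from h import *
f=load(sys.argv[1]);P=wpts(f);T=(P-f["tcp"])@f["rot"]
hsv=cv2.cvtColor(f["image"],cv2.COLOR_RGB2HSV)
m=(np.hypot(T[...,0],T[...,2])<40)&(T[...,1]<0)&(T[...,1]>-60)&(hsv[...,1]<50)&(hsv[...,2]>150)
n,l,st,c=cv2.connectedComponentsWithStats(m.astype(np.uint8))
i=1+np.argmax(st[1:,4]);q=T[l==i];q=q[abs(q[:,1]-np.median(q[:,1]))<4]
cc=q.mean(0);nn=np.linalg.svd(q-cc,full_matrices=False)[2][2]
print('lid in tool',cc.round(1),len(q),'normal tool',(nn*-np.sign(nn[1])).round(3),'world',(f["rot"]@cc+f["tcp"]).round(1),(f["rot"]@(nn*-np.sign(nn[1]))).round(3))
E
python3 held.py wrist4; python3 held.py wrist3
```

```text
{'time': 5.967, 'qpos': [-0.864, 0.317, 0.842, 2.072, -0.315, 0.879, -1.111], 'tcp_pos': [466.535, 44.596, 166.817], 'ee_rot': [[-0.955, 0.0, 0.298], [-0.298, 0.006, -0.955], [-0.002, -1.0, -0.006]], 'ft_force': [0.071, 0.64, -2.955], 'width': 39.022}
slide cm [ 0.01 -0.01 -2.71] rot deg [-0.26  0.06 -0.27] q [-0.86  0.32  0.85  2.07 -0.31  0.88 -1.11]
lid in tool [ -0.4 -30.9   0.2] 6350 normal tool [-0.001 -1.     0.002] world [467.   44.4 197.7] [ 0.001 -0.008  1.   ]
lid in tool [ -0.4 -30.9   0.1] 6215 normal tool [ 0.001 -1.     0.002] world [ 474.1 -253.7  217.1] [-0.029 -0.009  1.   ]
```

View pics/wrist4.png

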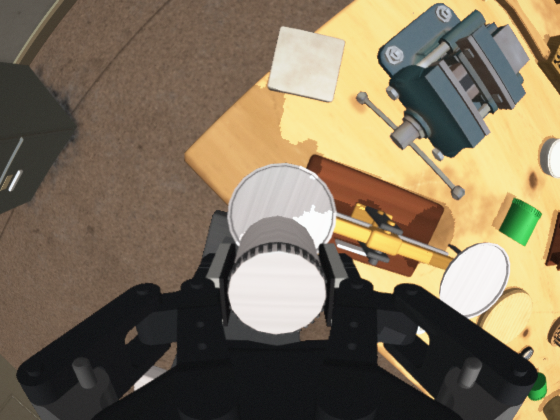

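View pics/top4.png

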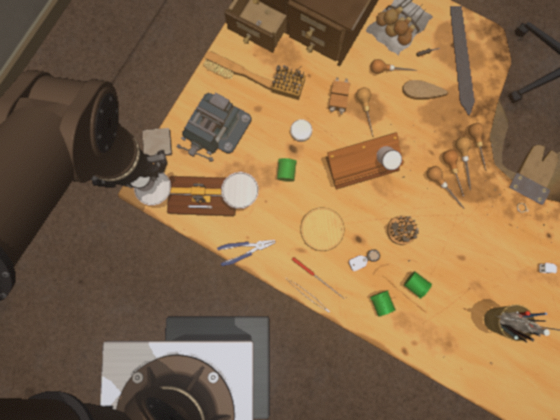

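jog_arm(slide=[[0,0,-1.5],[0,0,-1.5],[0,0,-1],[0,0,-0.8],[0,0,-0.5],[0,0,-0.3],[0,0,0],[0,0,0]], delta_rot=[[0,0,0],[0,0,0],[0,0,0],[0,0,0],[0,0,0],[0,0,0],[0,0,0],[0,0,0]], fingers=[1,1,1,1,1,1,1,1])

```text
time: 6.73
tcp_pos: [467.5, 39.8, 111.2]
ee_rot: [[-0.956, 0.001, 0.292], [-0.292, 0.004, -0.956], [-0.003, -1.0, -0.004]]
ft_force: [0.5, -0.2, -2.1]
width: 39.2
```

```bash
python3 look.py 5 wrist side; python3 go.py 467 40 108 0 -73.2; python3 - <<'E'
from h import *
f=load("wrist5");P=wpts(f);hsv=cv2.cvtColor(f["image"],cv2.COLOR_RGB2HSV)
z=P[...,2]
d=(np.hypot(P[...,0]-467,P[...,1]-40)<45)&(z>85)&(z<100)
q=P[d];print(len(q),q.min(0),q.max(0),np.median(q[:,2]))
G=load("side5");cv2.imwrite("pics/s5.png",cv2.resize(G["image"][100:260,220:420],None,fx=3.5,fy=3.5,interpolation=cv2.INTER_CUBIC)[:,:,::-1])
E
```

```text
{'time': 6.733, 'qpos': [-0.779, 0.408, 0.771, 2.13, -0.422, 0.755, -1.011], 'tcp_pos': [467.528, 39.815, 111.234], 'ee_rot': [[-0.956, 0.001, 0.292], [-0.292, 0.004, -0.956], [-0.003, -1.0, -0.004]], 'ft_force': [0.546, -0.238, -2.097], 'width': 39.214}
slide cm [-0.06 -0.   -0.34] rot deg [-0.25  0.1  -0.2 ] q [-0.78  0.41  0.77  2.13 -0.42  0.75 -1.01]
6005 [451.987492     5.19551034  91.50859371] [504.61525726  79.11854539  99.99799485] 93.87360896701861
```

View pics/wrist5.png

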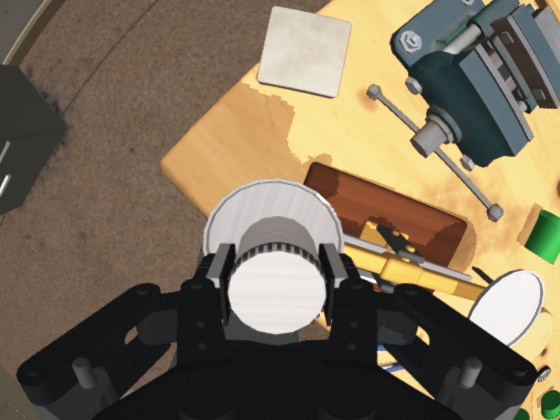

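View pics/s5.png

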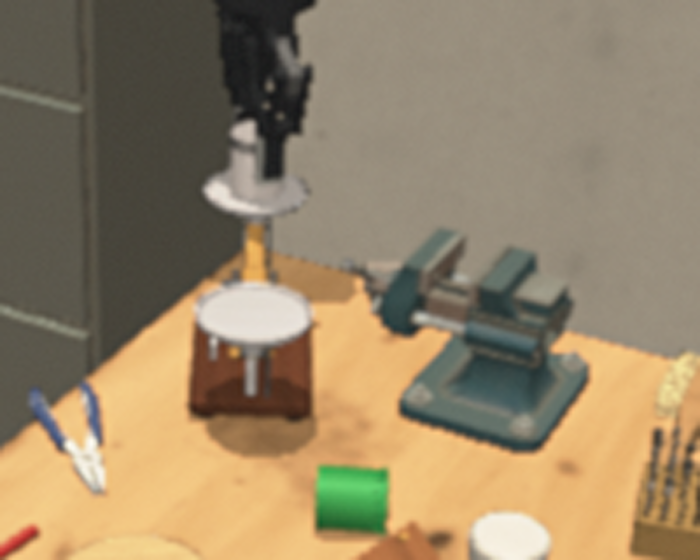

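jog_arm(slide=[[0,0.1,-0.15],[0,0.1,-0.15],[0,0,-0.1],[0,0,0],[0,0,0]], delta_rot=[[0,0,0],[0,0,0],[0,0,0],[0,0,0],[0,0,0]], fingers=[1,1,1,1,1])

```text
time: 7.25
tcp_pos: [467.2, 42.1, 106.9]
ee_rot: [[-0.956, 0.001, 0.293], [-0.293, 0.004, -0.956], [-0.002, -1.0, -0.004]]
ft_force: [0.5, -0.1, -3.9]
width: 39.0
```

jog_arm(slide=[[0,0,0],[0,0,0],[0,0,0],[0,0,0],[0,0,0],[0,0,0],[0,0,0]], delta_rot=[[0,0,0],[0,0,0],[0,0,0],[0,0,0],[0,0,0],[0,0,0],[0,0,0]], fingers=[0.5,0.3,0.2,0.1,0,0,0])

```text
time: 7.83
tcp_pos: [467.3, 42.0, 107.0]
ee_rot: [[-0.956, 0.001, 0.292], [-0.292, 0.004, -0.956], [-0.002, -1.0, -0.004]]
ft_force: [-0.7, -0.2, -0.0]
width: 85.3
```

jog_arm(slide=[[0,0,1],[0,0,1.5],[0,0,2],[0,0,3],[0,0,3],[0,0,2]], delta_rot=[[0,0,0],[0,0,0],[0,0,0],[0,0,0],[0,0,0],[0,0,0]], fingers=[0,0,0,0,0,0])

```text
time: 8.33
tcp_pos: [467.9, 41.3, 234.9]
ee_rot: [[-0.957, 0.003, 0.291], [-0.291, 0.004, -0.957], [-0.004, -1.0, -0.003]]
ft_force: [0.7, 0.8, 0.6]
width: 85.4
```

```bash
python3 look.py 6 wrist; python3 -c "
from h import *
f=load('wrist6');P=wpts(f);whites(f,P)";python3 go.py 490 -463 150 30 -73.2
```

```text
{'time': 8.333, 'qpos': [-0.95, 0.216, 0.912, 1.983, -0.204, 1.031, -1.219], 'tcp_pos': [467.911, 41.297, 234.935], 'ee_rot': [[-0.957, 0.003, 0.291], [-0.291, 0.004, -0.957], [-0.004, -1.0, -0.003]], 'ft_force': [0.717, 0.808, 0.56], 'width': 85.362}
[268, 44, 60, 60, 2703] [296.8  73.1] mean [585.4  54.6  18.5] std [17.  16.8 31.2]
[511, 132, 24, 35, 653] [522.8 149. ] mean [ 609.6 -263.6   21.4] std [13.4 28.1 28. ]
[238, 152, 83, 78, 4452] [278.  191.5] mean [470.4  41.   98.1] std [21.  18.6 42. ]
[413, 221, 64, 69, 3286] [443.9 254.8] mean [ 459.5 -136.6  107.9] std [19.6 23.1 17.5]
slide cm [  2.04 -50.43  -8.75] rot deg [  8.36 -28.32  -0.16] q [-0.95  0.21  0.91  1.98 -0.2   1.03 -1.22]
```

View pics/wrist6.png

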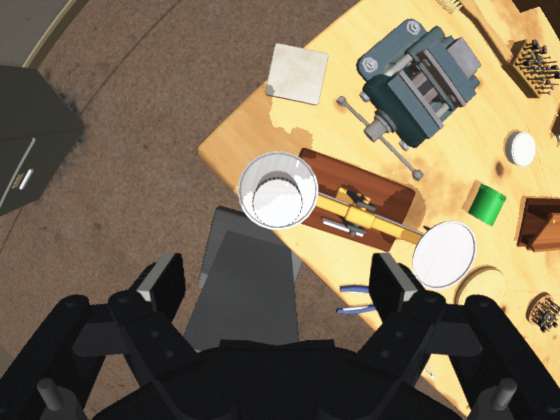

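jog_arm(slide=[[0.2,-4,0],[0.2,-4,0],[0.2,-4,0],[0.2,-4,0],[0.2,-4,0],[0.2,-4,0],[0.2,-4,0],[0.2,-4,-0.5],[0.2,-4,-0.5],[0.2,-4,-1]], delta_rot=[[0,0,0],[0,0,0],[0,0,0],[0,0,0],[0.7,-2.3,0],[1,-3.2,0],[1,-3.2,0],[1,-3.2,0],[1,-3.2,0],[1,-3.2,0]], fingers=[0,0,0,0,0,0,0,0,0,0])

```text
time: 9.22
tcp_pos: [487.3, -351.8, 214.8]
ee_rot: [[-0.905, 0.308, 0.294], [-0.277, 0.098, -0.956], [-0.323, -0.946, -0.004]]
ft_force: [1.1, 1.3, -0.2]
width: 85.3
```

```bash
python3 go.py 501.7 -459.4 140.2 24 -73.2
```

```text
slide cm [  1.44 -10.76  -7.46] rot deg [ 1.3  -5.   -0.31] q [ 0.12  0.4   0.79  1.87 -0.73  0.97  0.  ]
```

jog_arm(slide=[[0.2,-2,-1.2],[0.2,-2,-1.2],[0.2,-2,-1.3],[0.2,-2,-1.3],[0.3,-1.4,-1.3],[0.3,-1.2,-1.2],[0,0,0],[0,0,0]], delta_rot=[[0.2,-1,-0.1],[0.2,-1,0],[0.2,-1,-0.1],[0.3,-1,0],[0.3,-1,-0.1],[0,0,0],[0,0,0],[0,0,0]], fingers=[0.15,0.15,0.15,0.15,0.15,0.15,0.15,0.15])

```text
time: 9.88
tcp_pos: [500.6, -455.4, 138.0]
ee_rot: [[-0.877, 0.383, 0.289], [-0.264, 0.118, -0.957], [-0.401, -0.916, -0.002]]
ft_force: [-0.6, 0.9, 0.1]
width: 72.3
```

```bash
python3 go.py 536.7 -448.8 58 24 -73.2; python3 look.py 7 wrist; python3 -c "
from h import *
f=load('wrist7');P=wpts(f);whites(f,P)"; python3 held.py wrist7
```

```text
slide cm [ 3.61  0.66 -8.  ] rot deg [-0.01 -0.37  0.02] q [ 0.42  0.61  0.66  1.77 -0.96  0.98  0.3 ]
{'time': 9.883, 'qpos': [0.423, 0.613, 0.66, 1.774, -0.965, 0.982, 0.303], 'tcp_pos': [500.632, -455.411, 137.989], 'ee_rot': [[-0.877, 0.383, 0.289], [-0.264, 0.118, -0.957], [-0.401, -0.916, -0.002]], 'ft_force': [-0.607, 0.888, 0.055], 'width': 72.294}
[113, 74, 42, 41, 1279] [133.6  93.6] mean [ 608.8 -271.9   20.9] std [13.9 17.9 20.4]
[252, 196, 61, 55, 2563] [282.1 223.4] mean [ 522.5 -452.6   87.3] std [ 8.5  9.6 11.2]
lid in tool [ -9.9 -45.9 -38. ] 9 normal tool [ 0.023 -0.49  -0.871] world [ 480.8 -421.8  184.1] [-0.459  0.771  0.442]
```

View pics/wrist7.png

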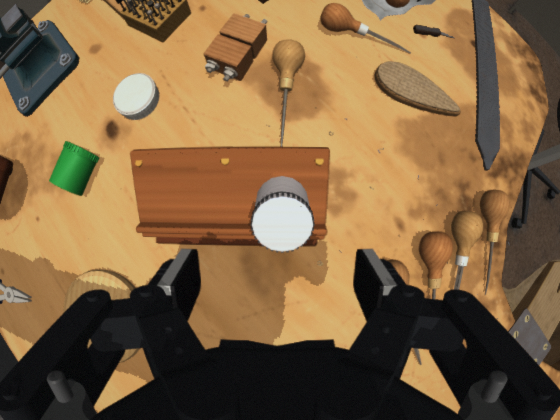

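jog_arm(slide=[[0.5,0,-1.1],[0.6,0.1,-1.4],[0.7,0.1,-1.5],[0.6,0.1,-1.4],[0.6,0.1,-1.3],[0.6,0.2,-1.3],[0,0,0],[0,0,0]], delta_rot=[[0,-0.3,0],[0,0,0],[0,0,0],[0,0,0],[0,0,0],[0,0,0],[0,0,0],[0,0,0]], fingers=[0.15,0.15,0.15,0.15,0.15,0.15,0.15,0.15])

```text
time: 10.6
tcp_pos: [537.2, -448.5, 57.0]
ee_rot: [[-0.875, 0.388, 0.29], [-0.265, 0.119, -0.957], [-0.406, -0.914, -0.001]]
ft_force: [0.1, 0.3, 1.2]
width: 72.4
```

```bash
python3 go.py 536.7 -448.8 58 24 -73.2
```

```text
slide cm [-0.05 -0.03  0.1 ] rot deg [-0.05 -0.08 -0.06] q [ 0.44  0.73  0.57  1.78 -1.09  0.88  0.39]
```

Fits; grip and check via lift.

jog_arm(slide=[[0,0,0],[0,0,0],[0,0,0],[0,0,0],[0,0,0],[0,0,0],[-0.5,-0.1,0.9],[-0.9,-0.3,1.5],[-1,-0.3,1.8],[-1,-0.3,1.8]], delta_rot=[[0,0,0],[0,0,0],[0,0,0],[0,0,0],[0,0,0],[0,0,0],[0,0,0],[0,0,0],[0,0,0],[0,0,0]], fingers=[1,1,1,1,1,1,1,1,1,1], squeeze=40)

```text
time: 11.43
tcp_pos: [501.7, -459.8, 120.0]
ee_rot: [[-0.875, 0.389, 0.289], [-0.264, 0.117, -0.957], [-0.406, -0.914, 0.001]]
ft_force: [0.4, -0.8, -0.9]
width: 39.5
```

jog_arm(slide=[[-0.5,0.5,2],[0,1.5,2],[0,2,2],[0,3,1],[-0.5,3,0],[-0.5,3,0],[-0.5,3,0],[-0.5,3,0],[-0.5,3,0]], delta_rot=[[-1,3.5,0],[-1.5,5,0],[-1.5,5,0],[-1.5,5,0],[-1.5,5,0],[-1.5,4.9,0],[0,0,0],[0,0,0],[0,0,0]], fingers=[1,1,1,1,1,1,1,1,1])

```text
time: 12.18
tcp_pos: [472.4, -238.3, 189.2]
ee_rot: [[-0.953, -0.094, 0.288], [-0.287, -0.028, -0.957], [0.098, -0.995, -0.0]]
ft_force: [-0.4, -0.6, -0.4]
width: 39.4
```

```bash
python3 go.py 460 -140 180 -6 -73.2; python3 look.py 8 wrist;  python3 held.py wrist8
```

```text
slide cm [-1.24  9.83 -0.92] rot deg [-0.12  0.33  0.03] q [-0.37  0.52  1.02  1.85 -0.41  1.1  -0.47]
{'time': 12.183, 'qpos': [-0.369, 0.519, 1.023, 1.854, -0.407, 1.101, -0.47], 'tcp_pos': [472.355, -238.325, 189.248], 'ee_rot': [[-0.953, -0.094, 0.288], [-0.287, -0.028, -0.957], [0.098, -0.995, -0.0]], 'ft_force': [-0.356, -0.612, -0.404], 'width': 39.413}
lid in tool [  1.5 -30.8   0.1] 5697 normal tool [ 0.108 -0.994  0.001] world [ 473.9 -238.   220.1] [-0.009 -0.004  1.   ]
```

View pics/wrist8.png

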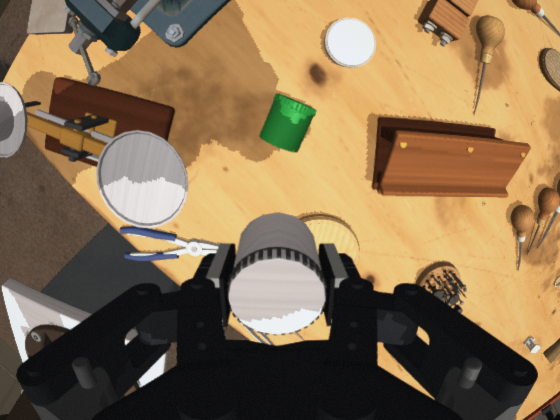

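jog_arm(slide=[[-0.3,2.5,-0.5],[-0.4,2.5,-0.5],[-0.4,2.5,-0.5],[-0.3,2.3,-1],[0,0,-1.3],[0,0,-1.3],[0,0,-1],[0,0,0],[0,0,0]], delta_rot=[[0,0,0],[0,0,0],[0,0,0],[0,0,0],[0,0,0],[0,0,0],[0,0,0],[0,0,0],[0,0,0]], fingers=[1,1,1,1,1,1,1,1,1])

```text
time: 12.98
tcp_pos: [458.8, -142.1, 127.8]
ee_rot: [[-0.953, -0.095, 0.287], [-0.286, -0.028, -0.958], [0.099, -0.995, -0.001]]
ft_force: [1.1, 0.3, -0.7]
width: 39.5
```

```bash
python3 go.py 458.5 -139.5 121.5 -6 -73.2; python3 look.py 9 wrist side;  python3 held.py wrist9; python3 - <<'E'
from h import *
f=load("wrist9");P=wpts(f)
z=P[...,2]
d=(np.hypot(P[...,0]-460,P[...,1]+139)<45)&(z>98)&(z<113)
q=P[d];print(len(q),q.min(0),q.max(0),np.median(q[:,2]))
G=load("side9");cv2.imwrite("pics/s9.png",cv2.resize(G["image"][100:260,220:420],None,fx=3.5,fy=3.5,interpolation=cv2.INTER_CUBIC)[:,:,::-1])
E
```

```text
slide cm [-0.03  0.26 -0.63] rot deg [-0.14  0.32  0.1 ] q [-0.54  0.53  0.99  2.03 -0.47  0.94 -0.57]
{'time': 12.983, 'qpos': [-0.542, 0.53, 0.995, 2.027, -0.47, 0.944, -0.573], 'tcp_pos': [458.778, -142.119, 127.836], 'ee_rot': [[-0.953, -0.095, 0.287], [-0.286, -0.028, -0.958], [0.099, -0.995, -0.001]], 'ft_force': [1.133, 0.265, -0.658], 'width': 39.524}
lid in tool [  1.5 -30.8   0.2] 5730 normal tool [ 0.108 -0.994  0.   ] world [ 460.3 -141.8  158.7] [-0.009 -0.004  1.   ]
6585 [ 439.11675316 -174.80845728  105.16450303] [496.94945091 -99.93479172 111.94383097] 107.29768798509028
```

View pics/s9.png

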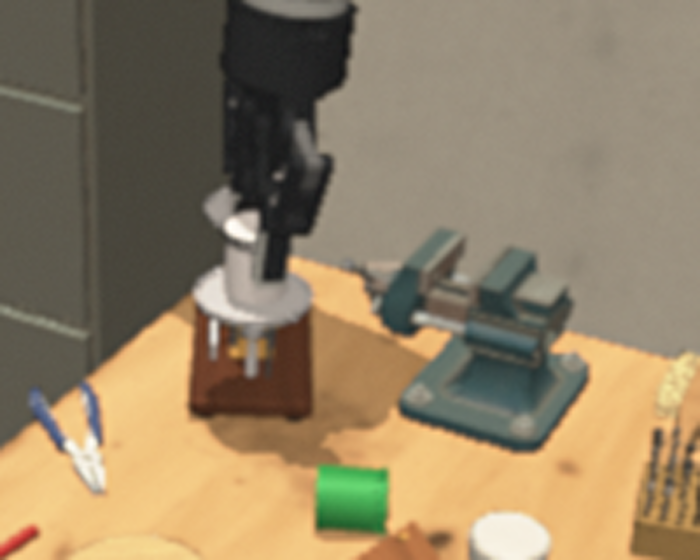

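View pics/wrist9.png

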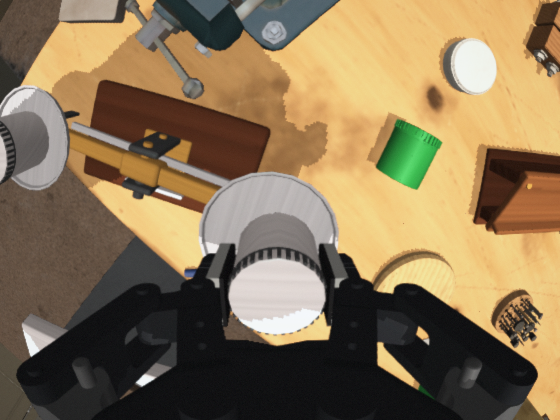

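jog_arm(slide=[[0,0.2,-0.3],[0,0.2,-0.2],[0,0,-0.2],[0,0,0],[0,0,0]], delta_rot=[[0,0,0],[0,0,0],[0,0,0],[0,0,0],[0,0,0]], fingers=[1,1,1,1,1])

```text
time: 13.5
tcp_pos: [459.3, -137.2, 120.4]
ee_rot: [[-0.953, -0.094, 0.289], [-0.288, -0.028, -0.957], [0.098, -0.995, -0.001]]
ft_force: [-0.8, -0.3, -0.1]
width: 39.0
```

jog_arm(slide=[[0,0,0],[0,0,0],[0,0,0],[0,0,0],[0,0,0],[0,0,0],[0,0,0]], delta_rot=[[0,0,0],[0,0,0],[0,0,0],[0,0,0],[0,0,0],[0,0,0],[0,0,0]], fingers=[0.5,0.3,0.2,0.1,0,0,0])

```text
time: 14.08
tcp_pos: [459.2, -137.3, 120.4]
ee_rot: [[-0.953, -0.094, 0.289], [-0.288, -0.028, -0.957], [0.098, -0.995, -0.001]]
ft_force: [0.2, 0.4, -0.4]
width: 85.6
```

jog_arm(slide=[[0,0,1],[0,0,1.5],[0,0,2],[0,0,3],[0,0,3],[-0.5,3,2],[-0.5,3,0],[0,0,0],[0,0,0],[0,0,0]], delta_rot=[[0,0,0],[0,0,0],[0,0,0],[0,0,0],[0,0,0],[0.4,-1.5,0],[0.5,-1.5,0],[0.4,-1.5,0],[0.4,-1.5,0],[0,0,0]], fingers=[0,0,0,0,0,0,0,0,0,0])

```text
time: 14.92
tcp_pos: [448.5, -77.1, 246.0]
ee_rot: [[-0.957, 0.012, 0.289], [-0.289, 0.004, -0.957], [-0.012, -1.0, -0.001]]
ft_force: [-0.2, -0.8, -0.2]
width: 85.5
```

```bash
python3 look.py 10 wrist side top; python3 - <<'E'
from h import *
f=load("wrist10");P=wpts(f)
whites(f,P)
z=P[...,2]
for X in ((467,41),(460,-139)):
    for lo in range(75,165,5):
        d=(np.hypot(P[...,0]-X[0],P[...,1]-X[1])<45)&(z>=lo)&(z<lo+5);q=P[d]
        if len(q)>150: print(X,lo,len(q),q.mean(0).round(1))
E
```

```text
{'time': 14.917, 'qpos': [-0.945, 0.226, 1.225, 2.011, -0.253, 1.056, -0.881], 'tcp_pos': [448.455, -77.121, 245.976], 'ee_rot': [[-0.957, 0.012, 0.289], [-0.289, 0.004, -0.957], [-0.012, -1.0, -0.001]], 'ft_force': [-0.206, -0.769, -0.215], 'width': 85.495}
[175, 10, 56, 51, 1767] [204.2  35.4] mean [585.   50.8  19.1] std [17.1 17.7 21.6]
[444, 84, 31, 37, 909] [458.8 101.8] mean [ 609.  -264.4   22.9] std [15.3 23.8 36.6]
[131, 101, 71, 71, 3130] [165.2 136.6] mean [470.6  35.3 101.5] std [17.2 18.  33.3]
[303, 162, 81, 80, 4235] [344.1 203.4] mean [ 462.6 -132.1  127.8] std [18.2 16.7 28.2]
[299, 258, 54, 15, 427] [326.7 265.7] mean [ 354.5 -173.7    9.6] std [12.9 18.  26.1]
(467, 41) 75 619 [471.4  30.1  79.5]
(467, 41) 80 1637 [471.5  32.   81.4]
(467, 41) 120 1450 [467.1  39.8 123.9]
(467, 41) 125 191 [466.9  38.7 125.4]
(460, -139) 105 2336 [ 464.5 -128.2  107.4]
(460, -139) 110 341 [ 465.  -130.1  111. ]
(460, -139) 145 216 [ 464.9 -131.2  148.6]
(460, -139) 150 1841 [ 460.3 -136.5  151.1]
```

View pics/wrist10.png

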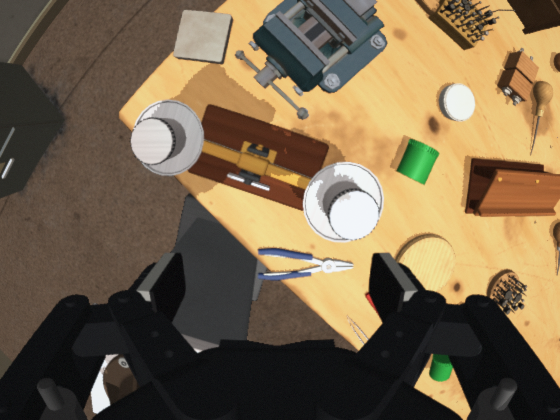

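View pics/side10.png

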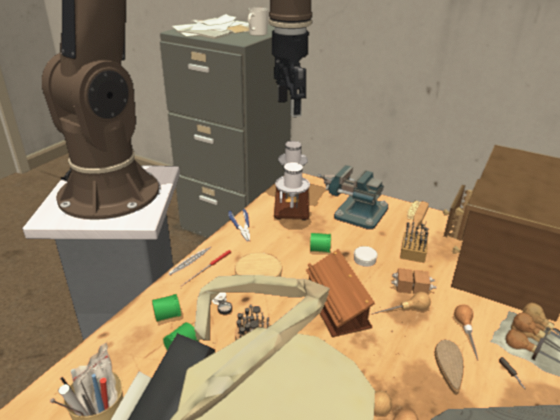

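jog_arm(slide=[[0.4,2.9,0],[0.4,2.9,0],[0.5,2.9,-0.5],[0.5,2.9,-1.2],[0,0,-2],[0,0,-2],[0,0,-1.8],[0,0,0],[0,0,0]], delta_rot=[[0,0,0],[0,0,0],[0,0,0],[0,0,0],[0,0,0],[0,0,0],[0,0,0],[0,0,0],[0,0,0]], fingers=[0,0,0,0,0,0,0,0,0])

```text
time: 15.82
tcp_pos: [467.1, 37.8, 170.1]
ee_rot: [[-0.958, 0.008, 0.287], [-0.288, -0.0, -0.958], [-0.008, -1.0, 0.002]]
ft_force: [-0.3, -0.1, 0.4]
width: 85.2
```

```bash
python3 look.py 11 wrist; python3 go.py 467 40 93 0 -73.2; python3 - <<'E'
from h import *
f=load("wrist11");P=wpts(f)
whites(f,P)
d=(np.hypot(P[...,0]-467,P[...,1]-40)<35)&(abs(P[...,2]-124)<4);q=P[d];print(q.mean(0),(q.max(0)+q.min(0))/2,np.ptp(q,axis=0))
E
```

```text
{'time': 15.817, 'qpos': [-1.015, 0.382, 1.086, 2.082, -0.431, 0.912, -0.968], 'tcp_pos': [467.063, 37.827, 170.115], 'ee_rot': [[-0.958, 0.008, 0.287], [-0.288, -0.0, -0.958], [-0.008, -1.0, 0.002]], 'ft_force': [-0.3, -0.139, 0.435], 'width': 85.248}
slide cm [-0.06  0.21 -7.79] rot deg [-0.04  0.56  0.09] q [-1.02  0.38  1.09  2.08 -0.43  0.91 -0.97]
[259, 27, 74, 73, 4039] [295.3  63. ] mean [584.5  55.   18.8] std [17.1 16.8 17.4]
[406, 41, 30, 23, 160] [419.8  53.7] mean [619.4 -36.7  65.7] std [7.8 5.1 0.8]
[375, 45, 17, 17, 176] [383.4  52.3] mean [622.8 -19.6  17.4] std [ 8.1  7.2 22.6]
[540, 134, 20, 39, 652] [550.5 153.5] mean [ 608.5 -260.7   21. ] std [13.4 27.1 23. ]
[223, 159, 137, 99, 6755] [273.7 209.2] mean [472.5  40.9  99.6] std [18.4 19.4 35. ]
[438, 243, 73, 62, 1652] [472.2 267.3] mean [ 472.9 -125.8  109. ] std [16.6 25.2 18.8]
[492, 286, 31, 36, 673] [509.2 300.9] mean [ 468.  -138.3  151.9] std [ 9.4 24.5 17.5]
[467.37367953  41.08717585 124.05895656] [466.33570711  40.78306924 123.15994859] [41.7178518  41.35683689  6.3086252 ]
```

View pics/wrist11.png

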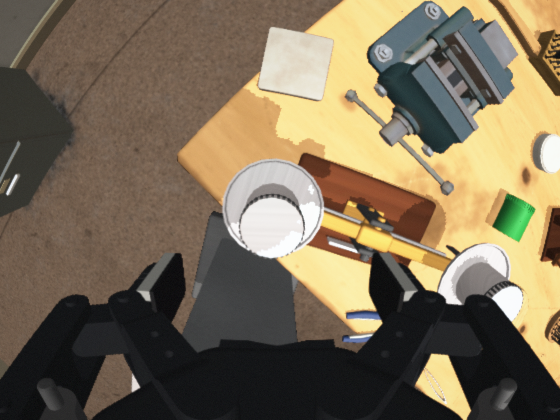

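jog_arm(slide=[[0,0.2,-1],[0,0.1,-1.5],[0,0,-1.5],[0,0,-1.5],[0,0,-1.2],[0,0,-0.9],[0,0,0],[0,0,0]], delta_rot=[[0,0.3,0],[0,0.2,0],[0,0,0],[0,0,0],[0,0,0],[0,0,0],[0,0,0],[0,0,0]], fingers=[0,0,0,0,0.1,0.15,0.15,0.15])

```text
time: 16.53
tcp_pos: [467.4, 41.6, 94.6]
ee_rot: [[-0.957, 0.001, 0.289], [-0.289, 0.002, -0.957], [-0.002, -1.0, -0.001]]
ft_force: [0.0, -0.7, -0.3]
width: 72.5
```

jog_arm(slide=[[0,0,0],[0,0,0],[0,0,0],[0,0,0],[0,0,0],[0,0,0],[0,0,0.5],[0,0,1]], delta_rot=[[0,0,0],[0,0,0],[0,0,0],[0,0,0],[0,0,0],[0,0,0],[0,0,0],[0,0,0]], fingers=[1,1,1,1,1,1,1,1], squeeze=40)

```text
time: 17.2
tcp_pos: [466.4, 41.7, 109.4]
ee_rot: [[-0.957, -0.0, 0.289], [-0.289, 0.002, -0.957], [-0.0, -1.0, -0.002]]
ft_force: [-0.4, 0.6, -3.0]
width: 39.1
```

jog_arm(slide=[[0,0,2.5],[0,0,3],[0,0,3],[-0.5,-2,1],[-0.8,-4,0],[-0.8,-4,0],[-0.8,-4,0],[-0.8,-4,0],[-0.8,-4,0],[-0.8,-4,0]], delta_rot=[[0,0,0],[0,0,0],[0,0,0],[0,0,0],[0,0,0],[0,0,0],[0,0,0],[0,0,0],[0,0,0],[0,0,0]], fingers=[1,1,1,1,1,1,1,1,1,1])

```text
time: 18.03
tcp_pos: [413.2, -219.8, 205.1]
ee_rot: [[-0.957, 0.002, 0.289], [-0.289, 0.003, -0.957], [-0.003, -1.0, -0.002]]
ft_force: [1.9, 0.4, -2.7]
width: 39.6
```

```bash
python3 look.py 12 wrist; python3 held.py wrist12;python3 go.py 389 -312 120 0 -73.2; python3 - <<'E'
from h import *
f=load("wrist12");P=wpts(f);z=P[...,2]
d=(np.hypot(P[...,0]-390,P[...,1]+312)<60)&(z>12)&(z<25);q=P[d];print(q.mean(0),(q.max(0)+q.min(0))/2,np.ptp(q,axis=0))
E
```

```text
{'time': 18.033, 'qpos': [-0.481, 0.322, 1.109, 2.033, -0.349, 0.99, -0.474], 'tcp_pos': [413.212, -219.794, 205.14], 'ee_rot': [[-0.957, 0.002, 0.289], [-0.289, 0.003, -0.957], [-0.003, -1.0, -0.002]], 'ft_force': [1.938, 0.417, -2.713], 'width': 39.638}
lid in tool [  0.3 -28.7   0.2] 6075 normal tool [-0.    -1.    -0.003] world [ 412.9 -220.1  233.8] [-0.003  0.001  1.   ]
slide cm [-2.1  -8.17 -8.64] rot deg [0.18 0.25 0.71] q [-0.47  0.32  1.12  2.03 -0.35  0.99 -0.47]
[ 394.4390546  -309.72983822   16.31459741] [ 391.96490482 -310.85704874   15.57620935] [86.62167421 93.7332677   6.99273547]
```

View pics/wrist12.png

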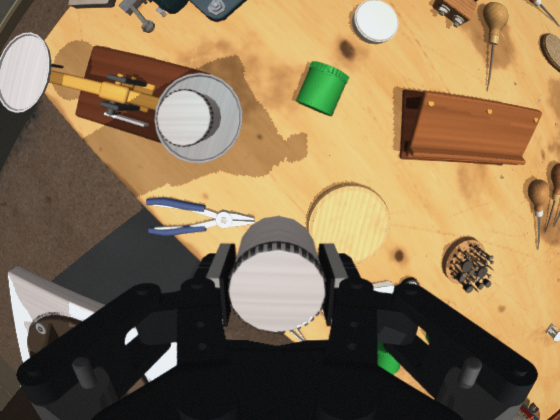

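jog_arm(slide=[[-0.5,-2,0],[-0.6,-2.1,-1],[-0.5,-2,-2],[-0.5,-2,-2.5],[0,0,-2.5],[0,0,-2.5],[0,0,-2],[0,0,-1.5],[0,0,0],[0,0,0]], delta_rot=[[0,0,0],[0,0,0],[0,0,0],[0,0,0],[0,0,0],[0,0,0],[0,0,0],[0,0,0],[0,0,0],[0,0,0]], fingers=[1,1,1,1,1,1,1,1,1,1])

```text
time: 18.92
tcp_pos: [393.0, -299.1, 64.7]
ee_rot: [[-0.957, 0.0, 0.289], [-0.289, 0.002, -0.957], [-0.001, -1.0, -0.002]]
ft_force: [0.7, 0.1, -1.2]
width: 39.2
```

```bash
python3 look.py 13 wrist; python3 held.py wrist13;python3 go.py 389 -311.5 33.5 0 -73.2; python3 - <<'E'
from h import *
f=load("wrist13");P=wpts(f);z=P[...,2]
d=(np.hypot(P[...,0]-390,P[...,1]+312)<60)&(z>12)&(z<25);q=P[d];print(q.mean(0),(q.max(0)+q.min(0))/2,q.max(0),np.ptp(q,axis=0),np.median(q[:,2]))
E
```

```text
{'time': 18.917, 'qpos': [-0.05, 0.568, 0.836, 2.114, -0.642, 0.733, -0.07], 'tcp_pos': [392.966, -299.068, 64.724], 'ee_rot': [[-0.957, 0.0, 0.289], [-0.289, 0.002, -0.957], [-0.001, -1.0, -0.002]], 'ft_force': [0.708, 0.09, -1.247], 'width': 39.217}
lid in tool [  0.3 -28.6   0.1] 6036 normal tool [-0.012 -1.    -0.005] world [ 392.7 -299.3   93.3] [0.01  0.006 1.   ]
slide cm [-0.45 -1.2  -3.18] rot deg [-0.08  0.1   0.01] q [-0.05  0.57  0.84  2.11 -0.64  0.73 -0.07]
[ 409.05557472 -308.08210283   16.4221439 ] [ 401.82782953 -311.29429128   15.63970402] [ 435.63415291 -264.65313701   19.27939492] [67.61264675 93.28230856  7.2793818 ] 16.5096884695228
```

View pics/wrist13.png

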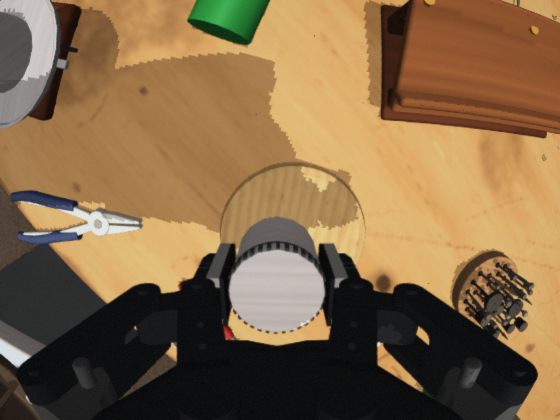

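jog_arm(slide=[[-0.2,-0.6,-0.5],[-0.2,-0.6,-0.5],[0,0,-0.7],[0,0,-0.6],[0,0,-0.5],[0,0,-0.3],[0,0,0],[0,0,0]], delta_rot=[[0,0,0],[0,0,0],[0,0,0],[0,0,0],[0,0,0],[0,0,0],[0,0,0],[0,0,0]], fingers=[1,1,1,1,1,1,1,1])

```text
time: 19.63
tcp_pos: [389.1, -311.2, 33.1]
ee_rot: [[-0.957, 0.001, 0.289], [-0.289, 0.002, -0.957], [-0.002, -1.0, -0.002]]
ft_force: [0.3, 0.5, -3.7]
width: 39.3
```

```bash
python3 look.py 14; python3 go.py 389 -311.5 33.5 0 -73.2
```

```text
{'time': 19.633, 'qpos': [0.026, 0.618, 0.769, 2.123, -0.705, 0.675, 0.003], 'tcp_pos': [389.066, -311.17, 33.142], 'ee_rot': [[-0.957, 0.001, 0.289], [-0.289, 0.002, -0.957], [-0.002, -1.0, -0.002]], 'ft_force': [0.319, 0.461, -3.747], 'width': 39.25}
slide cm [-0.01 -0.03  0.04] rot deg [-0.12  0.06  0.01] q [ 0.03  0.62  0.77  2.12 -0.7   0.67  0.  ]
```

Still full weight on the wrist; lower in small steps to feel contact.

jog_arm(slide=[[0,0,-0.1],[0,0,0],[0,0,0],[0,0,0]], delta_rot=[[0,0,0],[0,0,0],[0,0,0],[0,0,0]], fingers=[1,1,1,1])

```text
time: 19.97
tcp_pos: [389.2, -311.3, 32.6]
ee_rot: [[-0.957, 0.002, 0.289], [-0.289, 0.002, -0.957], [-0.002, -1.0, -0.001]]
ft_force: [-1.4, 0.7, 3.2]
width: 39.6
```

Contact (force rose from −3.7 to +3.2 N). Release.

jog_arm(slide=[[0,0,0],[0,0,0],[0,0,0],[0,0,0],[0,0,0],[0,0,0],[0,0,0]], delta_rot=[[0,0,0],[0,0,0],[0,0,0],[0,0,0],[0,0,0],[0,0,0],[0,0,0]], fingers=[0.5,0.3,0.2,0.1,0,0,0])

```text
time: 20.55
tcp_pos: [389.2, -311.3, 32.4]
ee_rot: [[-0.957, 0.001, 0.289], [-0.289, 0.002, -0.957], [-0.002, -1.0, -0.001]]
ft_force: [0.1, -0.5, 1.0]
width: 85.4
```

jog_arm(slide=[[0,0,1],[0,0,1.5],[0,0,2],[0,0,3],[0,0,3],[0,0,3],[0,0,3],[0,0,2],[0,0,0],[0,0,0]], delta_rot=[[0,0,0],[0,0,0],[0,0,0],[0,0,0],[0,0,0],[0,0,0],[0,0,0],[0,0,0],[0,0,0],[0,0,0]], fingers=[0,0,0,0,0,0,0,0,0,0])

```text
time: 21.38
tcp_pos: [389.6, -311.5, 218.6]
ee_rot: [[-0.957, 0.004, 0.289], [-0.289, 0.001, -0.957], [-0.004, -1.0, -0.0]]
ft_force: [1.0, 0.2, -0.2]
width: 85.0
```

```bash
python3 look.py 15 wrist side top; python3 - <<'E'
from h import *
f=load("wrist15");P=wpts(f);z=P[...,2]
def cen(P,X,lo,hi,r=40):
    d=(np.hypot(P[...,0]-X[0],P[...,1]-X[1])<r)&(P[...,2]>lo)&(P[...,2]<hi);q=P[d]
    if len(q): 
        c=q.mean(0);n=np.linalg.svd(q-c,full_matrices=False)[2][2];print(X,len(q),c.round(1),((q.max(0)+q.min(0))/2).round(1),'n',n.round(3))
for g,Q in (("wrist",P),("side",pts(load("side15")))):
    print(g);cen(Q,(389,-311.5),57,66);cen(Q,(389,-311.5),13,21,60);cen(Q,(460,-138),118,130);cen(Q,(460,-138),76,86,45)
E
```

```text
{'time': 21.383, 'qpos': [-0.236, 0.362, 1.075, 1.948, -0.373, 1.045, -0.274], 'tcp_pos': [389.58, -311.495, 218.609], 'ee_rot': [[-0.957, 0.004, 0.289], [-0.289, 0.001, -0.957], [-0.004, -1.0, -0.0]], 'ft_force': [0.969, 0.232, -0.173], 'width': 84.98}
wrist
(389, -311.5) 1417 [ 388.2 -311.6   61.1] [ 387.6 -311.8   60.2] n [0.006 0.008 1.   ]
(389, -311.5) 4085 [ 393.2 -310.    16.5] [ 388.8 -311.6   17. ] n [ 0.002 -0.     1.   ]
(460, -138) 1694 [ 459.8 -139.4  123.9] [ 459.9 -137.7  122.3] n [-0.002 -0.036  0.999]
(460, -138) 2363 [ 458.6 -148.    80.9] [ 459.5 -141.6   81.9] n [ 0.002  0.    -1.   ]
side
(389, -311.5) 223 [ 387.2 -314.6   60.5] [ 387.3 -312.4   60.1] n [ 0.002 -0.008  1.   ]
(389, -311.5) 573 [ 389.7 -315.6   16.2] [ 387.2 -307.8   17. ] n [-0.     0.004  1.   ]
(460, -138) 166 [ 459.5 -141.8  123. ] [ 459.5 -139.5  122.1] n [-0.01  -0.045  0.999]
(460, -138) 316 [ 458.2 -147.9   80.6] [ 459.5 -142.5   81.2] n [ 0.004 -0.002 -1.   ]
```

View pics/wrist15.png

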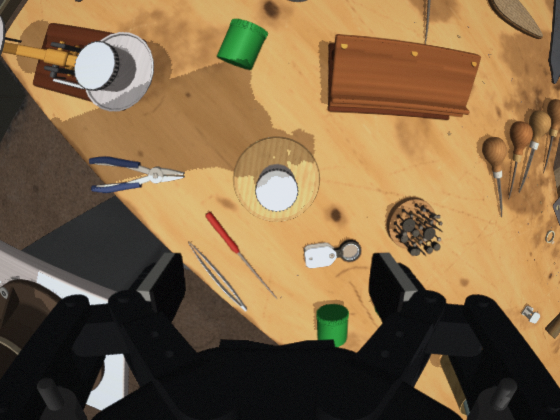

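View pics/side15.png

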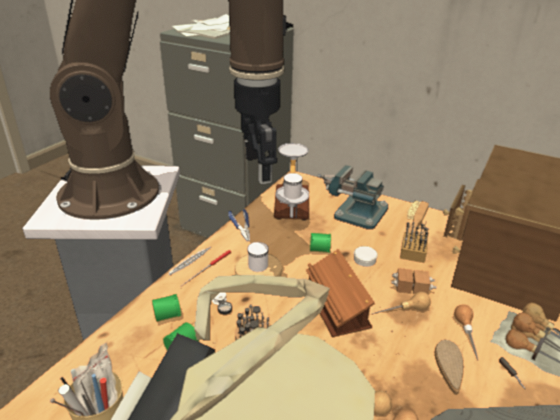

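jog_arm(slide=[[0,0,0],[0,0,0],[0,0,0],[0,0,0],[0,0,0],[0,0,0]], delta_rot=[[0,0,0],[0,0,0],[0,0,0],[0,0,0],[0,0,0],[0,0,0]], fingers=[0,0,0,0,0,0])

```text
time: 22.03
tcp_pos: [389.1, -311.3, 217.3]
ee_rot: [[-0.957, 0.001, 0.289], [-0.289, 0.002, -0.957], [-0.002, -1.0, -0.001]]
ft_force: [-0.1, 0.1, 0.2]
width: 85.9
```

```bash
python3 -c "
from cell import bot
print(bot.close_job())"
```

```text
the job is handed in; nothing more can be done
None
```

The heavier pot is standing on the wooden disc and the lighter one on the right pan. I handed the job in after about 22 s of robot time, and it reported no verdict.

**Weighing:** I put the first pot on the left pan and the second on the right, then let go of both. The beam settled with the left pan down: its floor read about 80 mm and the right pan's about 107 mm. The wrist force agreed, at roughly −3 N holding the left pot and under −1 N holding the right one. I then moved the left pot to the disc.

**Last checks:**
- **Heavier pot:** it stands upright with its axis within about 1 to 2 mm of the disc's centre. Its lid reads about 61 mm high against an expected 62 mm, which fits the camera's usual 1 mm low reading.
- **Lighter pot:** it stands on the right pan, about 1 to 4 mm from the pan's centre. Its lid surface fitted at about a 2 degree lean in both views, against the 8.6 degrees allowed.
- **Robot:** the gripper is open and about 150 mm above the pot on the disc, and the wrist force is about zero.

No check failed. The one difference was in the disc's centre: views where it was partly hidden put it up to about 5 mm off, so I used its outer edges instead.

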